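# Catch the craft beads and hold the sprung lid at the marker

### The job

Stand the blue dish on the table under the mouth of the wooden bead dispenser, low side towards the mouth, and let go of it. Then lift the dispenser's sprung lid by its dark bar handle so that the three beads roll down into the dish, bring the white bar on the lid's edge level with the red marker arm beside it, and hold it there: finish while still holding the lid at the marker, as it shuts itself if let go. Leave the red marker arm and everything else on the table where it is.

Things in the scene. Friction and masses are not known exactly. Their poses are not given: they have to be found in the camera images.
- dispenser: Plywood bead dispenser fixed to the table, 196 mm long (x), 110 wide (y), 137 high without lid. Origin: centre of its underside; x points away from the mouth, to the hinge end. A 38 mm lane slopes down (14 deg) to the mouth at -x, running 51 mm out in front of the body (to x = -105). A dam on the lid's front edge (x = -59) holds the beads back until the lid is up about 0.2 rad.
- spout (a point): The end of the lane at its mouth, middle of the lane's upper surface, 62 mm above the table (lane underside there 56 mm). Axes as the dispenser's. The beads leave along -x and land 30 to 80 mm beyond it.
- lid (a joint): Angle of the lid: 0 shut (level), grows as the front edge rises, stop at 1.3. A spring pushes it shut: about 4 N at the handle when shut, rising to about 7 N at 0.6 rad.
- lid_handle (a point): Centre of the lid's dark bar handle: round, 12 mm thick, along the dispenser's y, 72 mm free between two orange posts. Lid shut: x = -45, z = 185 mm in the dispenser's frame, 42 mm above the clear lid plate, free all round. It can turn within a grip, so the gripper may stay upright. The point's x axis runs along the lid to the hinge.
- lid_hinge (a point): A point on the hinge axis of lid and marker (mid width), x = +80 mm, z = 137 mm in the dispenser's frame; the axis is the dispenser's y. The handle centre lies 125 mm in front of it and 48 mm above it (lid shut) and swings about it.
- marker (a joint): Angle of the red marker arm, same zero and sense as lid (0.35 to 0.75 at the start). The lid is at the marker when both joints read the same. Stiff, but must not be moved.
- marker_tip (a point): Ball end of the red marker arm (10 mm thick arm, 150 mm from the hinge axis), 78 mm to the dispenser's +y side of its middle. x axis along the arm towards the hinge.
- dish: Blue dish, loose, about 180 g, 120 mm (x) by 100 mm (y). Origin: centre of its underside. Walls 4 to 5 mm, floor 5 mm; low front wall at +x 30 mm high, side walls 40 mm, back wall at -x 55 mm. A white grip bar spans it from side to side like a basket handle, above x = -30 mm (nearly over its centre of mass): 10 mm thick in x, 100 mm long in y, from 92 to 108 mm high.
- dish_grip (a point): Middle of the dish's white grip bar: x = -30 mm, y = 0, 100 mm above the dish's underside.
- bead0_center (a point): Centre of the red wooden bead, a ball of 30 mm, 12 g, in the lane behind the dam at first.
- bead1_center (a point): Centre of the yellow wooden bead, a ball of 30 mm, 12 g, in the lane behind the dam at first.
- bead2_center (a point): Centre of the blue wooden bead, a ball of 30 mm, 12 g, in the lane behind the dam at first.
- jar: Bystander: amber glass jar, 48 mm across, 60 high. Origin: centre of underside.
- reel_yellow: Bystander: yellow reel standing, 34 mm across, 48 high. Origin: centre of underside.
- reel_white: Bystander: white reel standing, 34 mm across, 48 high. Origin: centre of underside.
- gift_box: Bystander: white card box 150 x 130 x 40 mm. Origin: centre of underside.
- hoop: Bystander: mint green embroidery hoop lying flat, 150 mm across, 10 high. Origin: centre of underside.
- clamp: Bystander: black and red quick clamp lying flat, bar 280 mm along its x, about 35 high. Origin: on the table, 40 mm to +y of the middle of the bar.
Mind the look-alikes: they are no part of the job. There is more than one size of the dish; the job needs the larger.

How it is judged:
On the way, in this order (a step that is already met when the one before it is completed fails the run):
1. the dish stands on the table under the dispenser's mouth, let go, with the lid still shut (height (world z) of dish below 0.006 m and angle between dish's own z axis and vertical below 0.08 rad and horizontal distance between dish and spout below 0.085 m and contact force between the fingers and dish below 0.1 N and value of joint lid below 0.08 rad), for 0.2 s.
2. all three beads are in the dish (x of bead0_center in the frame of dish between -0.055 and 0.056 m and y of bead0_center in the frame of dish between -0.046 and 0.046 m and z of bead0_center in the frame of dish between 0.008 and 0.055 m and x of bead1_center in the frame of dish between -0.055 and 0.056 m and y of bead1_center in the frame of dish between -0.046 and 0.046 m and z of bead1_center in the frame of dish between 0.008 and 0.055 m and x of bead2_center in the frame of dish between -0.055 and 0.056 m and y of bead2_center in the frame of dish between -0.046 and 0.046 m and z of bead2_center in the frame of dish between 0.008 and 0.055 m), for 0.2 s.
At the end, for the whole second after the job is handed in: The gripper still holds the lid, still, within 0.08 rad (4.6 degrees) of the red marker arm, against its spring; the three beads lie in the dish, which stands upright on the table, untouched by the robot (all of step 2 and angle between the x axis of lid_handle and the x axis of marker_tip, either way round below 0.08 rad and velocity of joint lid between -0.1 and 0.1 rad/s and contact force between the fingers and lid above 1.5 N and height (world z) of dish below 0.006 m and angle between dish's own z axis and vertical below 0.08 rad and contact force between the arm and dish below 0.1 N); the arm keeps its last pose, push and grip.
It fails at once if the red marker arm is pushed off its setting (distance of marker_tip from where it was at the start of the episode above 0.015 m).
It fails at once if a bystander is moved by more than 25 mm or knocked over (distance of any of jar, reel_yellow, reel_white, gift_box, hoop, clamp from where it was at the start of the episode above 0.025 m or angle between any of jar, reel_yellow, reel_white, gift_box, hoop, clamp's own z axis and vertical above 0.3 rad).
It also fails if it takes over 51 s, if anything falls off the work surface, if the arm or the gripper's body presses on something with over 40 N, if the wrist force passes 120 N, or if a joint passes its speed limit or range.

### The arm

A 6-joint arm with a two-finger parallel gripper is mounted at the origin on the work surface. World frame = base frame: x ahead of the robot, y to its left, z up, the work surface at z = 0. Lengths are in m, angles in rad, forces in N, time in s.
With the tool pointing down it reaches from about 0.25 to 0.775 m from the base axis. Payload 8.9 kg.
Tool frame: the origin (TCP) lies at the very end of the fingers, on their centre line; the grasp point (between the pads) lies 19 mm behind it; z points along the fingers, y is the line along which they close (so a half turn about z gives the same grasp; the last joint's range is limited). The gripper opens to 85 mm and grips with 20 to 120 N. Pads are 22 mm wide; open, the fingers measure 114 mm over their backs; the gripper's body (76 mm by 85 mm) begins 54 mm behind the grasp point. The pads swing forward as they close: fully open they stand 13 mm farther back than shut.
Start: joints at [-1.47, 0.291, -0.153, 1.127, 0, 1.431], TCP at [0.125, -0.51, 0.231] pointing down, gripper open.
Joint ranges: [-2.52, 2.52], [-0.91, 1.74], [-1.3, 1.37], [-1.96, 2.02], [-1.52, 1.47], [-3.14, 3.14]. Speed limits (rad/s): [2.22, 2.22, 2.79, 3.14, 3.14, 3.14].

### API

Orientations are given as a rotation vector (axis times angle).
In Python, from station import sensors, snapshot, camera_model, job, masks_of, mark_of gives the robot as it stands.
- The arm moves only by the shell command python3 -m jog 'ROWS' [FORCE]. ROWS is JSON, a list of rows, each a list of 3 entries, a list of its own where there are three numbers: the opening, from 0 (shut) to 1 (fully open), then the shift along the tool's x, y, z in cm, then the turn about the tool's z in degrees. In form: [[hand, [dx, dy, dz], turn], ...]. A call has 1 to 10 rows; each row shifts and turns the commanded pose from where the row before left it, along the tool's axes as they then stand; what a row does not reach is not made up. A row lasts 1/8 s, in which the tool goes at most 62.5 mm and 10.7 degrees, less where a joint would pass 70% of its speed; a pose out of reach is approached as far as the arm can. A call with a gripper value outside its range is refused whole. The fingers move at their own pace and stop on an object; FORCE is the grip in N (left out, the last holds). Time passes only in rows, so rows that do not move let the fingers close. It gives the time, the measured TCP pose, the force, the opening and the grip force at its end, in the units of the state.
- sensors.state(): the state, without advancing time (a new reading comes with each control period).
- snapshot(name): name is "side" or "top"; returns (picture, depth): 420x560x3 uint8, blue, green, red; 420x560 float32, m along the optical axis (not along the pixel's ray), 0 where there is no reading.
- camera_model(name): a dict with "mtx" (3x3 intrinsics, pixels), "xyz" and "rotation" of the camera in the world. Camera axes: x right, y down, z forward; pixel columns grow to the right and rows downward; lengths in m; the calibration is good to about 2 mm. A picture is of the moment at which its call begins. camera_model takes no time and is no camera call.
- job.hand_in(): hands the job in; it is judged then, once.
Trained networks look in the newest picture that a camera, given by its name, has taken for a name from the list of things; names that differ only in an ending like _2 or _b are one class to them, and where a whole thing is asked for, a point or a joint stands for the part that bears it (a point fixed in the world has none). Each returns a list of dicts, best first, with "confidence" (0 to 1); they miss things now and then, are a little off and sometimes report something else, mostly with a low value. They report only what shows in the picture. A call takes as long as a camera call. They do not tell look-alikes from the thing itself.
- masks_of(camera, query): "mask" (420x560 bool, what is visible of it) and "bbox" ([left, top, right, bottom] in pixels, round what is visible of it).
- mark_of(camera, query): "centre" ([column, row] in pixels: a listed point, or the origin of a listed thing).
The state is a dict: "time_s": time; "q": joint angles; "qvel": joint speeds; "tau": joint torques, N m; "tcp_pos": TCP position; "tool_rot": TCP orientation; "contact_force": force on the tool from outside, world axes, zero at the start; "ft_torque": the same for the moment, N m; "opening": finger opening in m; "grip_force": force on a finger pad.
Only numpy, scipy, OpenCV 4.12 (cv2) and the standard library are available. Lean on these libraries where they do the work, as an engineer would, in place of code of your own. Each camera call takes 0.05 s, during which the arm holds its last target. There are 200 camera calls.

## Working session

There is one attempt and no reset: what is moved stays moved. The work goes in short steps, Python scripts to look and compute and a shell command to move; the robot and the scene stay as the last step left them, time stands still between calls to the robot, and variables do not carry over. Pictures are saved under pics/ and viewed, at most 10 in all, crops included, and the job is handed in when it is done.

```bash
mkdir -p pics; cat > h.py <<'E'
import numpy as np,cv2
from station import *
def pt(cam,px,depth,r=2):
    m=camera_model(cam);u,v=px
    w=depth[max(0,int(v)-r):int(v)+r+1,max(0,int(u)-r):int(u)+r+1];w=w[w>0]
    d=np.median(w) if w.size else np.nan
    return W(cam,u,v,d)
def rot(m):
    R=np.array(m["rotation"],float)
    return R if R.shape==(3,3) else cv2.Rodrigues(R)[0]
def W(cam,u,v,d):
    m=camera_model(cam)
    return rot(m)@(np.linalg.inv(np.array(m["mtx"]))@np.array([u,v,1.])*d)+np.array(m["xyz"])
def ray_z(cam,px,z):
    o=W(cam,*px,0);p=W(cam,*px,1);return o+(p-o)*(z-o[2])/(p[2]-o[2])
E
python3 - <<'E'
from h import *
s=sensors.state();print(s["time_s"],s["tcp_pos"],s["tool_rot"])
for c in("top","side"):
    im,d=snapshot(c);cv2.imwrite(f"pics/{c}0.png",im);np.save(f"{c}0.npy",d)
    print(c,camera_model(c))
    for q in("dish_grip","dish","lid_handle","marker_tip","spout","lid_hinge"):
        for r in mark_of(c,q)[:3]: print(c,q,np.round(r["centre"],1),round(r["confidence"],2),np.round(pt(c,r["centre"],d),3))
E
```

```text
0.0 [ 0.12464186 -0.50955091  0.23073707] [-3.11776739e+00 -3.75568307e-01 -3.95146648e-05]
top {'mtx': array([[542.50166104,   0.        , 274.24627165],
       [  0.        , 542.50166104, 206.00609652],
       [  0.        ,   0.        ,   1.        ]]), 'xyz': array([ 0.26127332, -0.00470042,  1.87223117]), 'rotation': array([-2.14979106,  2.13589815, -0.16988448])}
top dish_grip [386.5 245.3] 0.97 [ 0.417 -0.397  0.014]
top dish [333.9 206.7] 0.97 [ 0.551 -0.219  0.004]
top dish [383.9 250.1] 0.67 [ 0.401 -0.39   0.003]
top lid_handle [255.5 185. ] 0.58 [0.59  0.049 0.187]
top marker_tip [329.6 150.2] 0.45 [ 0.739 -0.2    0.059]
top marker_tip [224.  175.5] 0.4 [0.66  0.166 0.002]
top marker_tip [334.5 207. ] 0.22 [ 0.55  -0.221  0.006]
top spout [250.9 209.3] 0.84 [0.531 0.068 0.06 ]
top lid_hinge [254.8 154.2] 0.69 [0.702 0.054 0.143]
side {'mtx': array([[426.54970947,   0.        , 278.61737398],
       [  0.        , 426.54970947, 206.52560316],
       [  0.        ,   0.        ,   1.        ]]), 'xyz': array([0.49173505, 0.83541916, 0.89309892]), 'rotation': array([-0.10621392,  2.8597111 , -1.25000859])}
side dish_grip [325.5 142.3] 0.85 [ 0.407 -0.423  0.045]
side dish_grip [295.9 156.2] 0.72 [ 0.508 -0.392  0.001]
side dish [325.9 159.8] 0.72 [ 0.404 -0.348  0.024]
side dish [281.3 235.9] 0.7 [0.531 0.05  0.058]
side dish [282.4 185.4] 0.66 [ 0.545 -0.222  0.006]
side lid_handle [257.8 201.7] 0.62 [0.59  0.065 0.19 ]
side lid_handle [245.  207.3] 0.28 [0.61 0.14 0.24]
side marker_tip [243.7 206.6] 0.75 [0.613 0.136 0.238]
side marker_tip [216.5 181.9] 0.22 [ 0.75  -0.184  0.038]
side spout [283.5 236.2] 0.93 [ 0.527 -0.001  0.003]
side lid_hinge [207.8 210.4] 0.65 [ 0.762 -0.086  0.006]
```

```bash
python3 - <<'E'
import cv2
a=cv2.imread("pics/top0.png");cv2.imwrite("pics/topc.png",cv2.resize(a[100:350,150:480],None,fx=2.4,fy=2.4,interpolation=cv2.INTER_CUBIC))
b=cv2.imread("pics/side0.png");cv2.imwrite("pics/sidec.png",cv2.resize(b[90:300,150:420],None,fx=2.8,fy=2.8,interpolation=cv2.INTER_CUBIC))
E
```

```text
(no output)
```

View pics/topc.png

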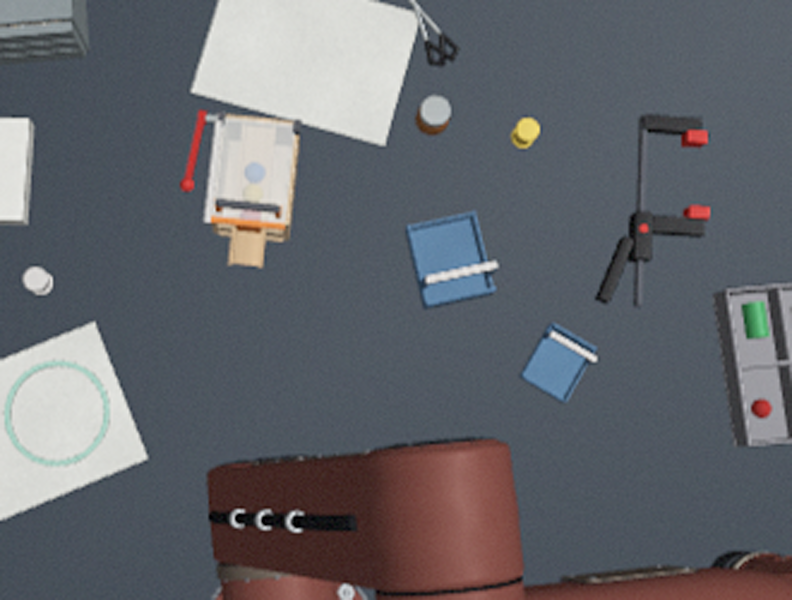

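View pics/sidec.png

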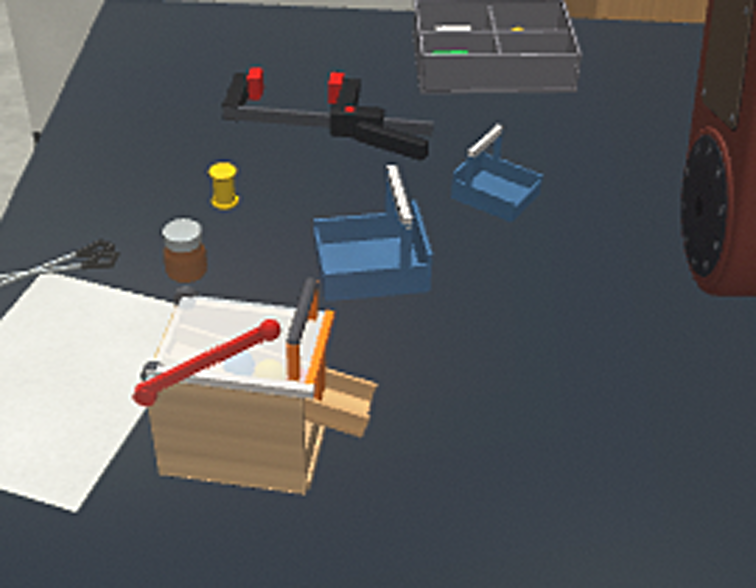

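The dishes: the larger one at about (340,208) in the top view, with its floor about 30 mm wider, and a smaller one at about (383,251). The larger fits the given 120x100 mm, and both crops show this. The red arm stands on the dispenser's +y side. Next I'll get exact lines.

```bash
cat > m.py <<'E'
from h import *
def cloud(cam,d):
    v,u=np.mgrid[0:420,0:560];m=camera_model(cam)
    p=np.stack([u,v,np.ones_like(u)],-1).reshape(-1,3)@np.linalg.inv(np.array(m["mtx"])).T*d.reshape(-1,1)
    return (p@rot(m).T+np.array(m["xyz"])).reshape(420,560,3)
def line(P,name):
    c=P.mean(0);w,V=np.linalg.eigh(np.cov(P[:,:2].T));a=V[:,1];t=(P[:,:2]-c[:2])@a
    lo,hi=np.percentile(t,[1,99]);mid=c[:2]+a*(lo+hi)/2
    print(name,len(P),"mid",mid.round(4),"z",c[2].round(3),"ang",np.degrees(np.arctan2(a[1],a[0])).round(1),"len",(hi-lo).round(3),"wid",(4*np.sqrt(w[0])).round(3))
E
python3 - <<'E'
from m import *
for c in("top","side"):
    im=cv2.imread(f"pics/{c}0.png").astype(int);C=cloud(c,np.load(f"{c}0.npy"));x,y,z=C[...,0],C[...,1],C[...,2]
    dk=im.max(-1);wh=im.min(-1)
    box=(x>.45)&(x<.68)&(y>-.32)&(y<-.13)
    line(C[box&(z>.085)&(z<.125)],c+" bar")
    line(C[box&(z>.01)&(z<.08)],c+" walls")
    B=(x>.48)&(x<.8)&(y>-.05)&(y<.22)
    line(C[B&(z>.165)&(z<.21)&(dk<110)],c+" handle")
    line(C[B&(z>.125)&(z<.15)],c+" lid")
    red=(im[...,2]>100)&(im[...,1]<60)&(im[...,0]<70)
    P=C[B&red&(z>.1)];line(P,c+" marker")
    hz=P[np.argsort(P[:,2])];print("marker z lo/hi",hz[:5].mean(0).round(3),hz[-8:].mean(0).round(3),len(P))
    L=C[B&(z>.05)&(z<.09)&(x<.6)];line(L,c+" lane")
    o=C[B&(im[...,2]>180)&(im[...,0]<60)&(im[...,1]>70)&(z>.1)];line(o,c+" orange")
E
```

```text
top bar 111 mid [ 0.5118 -0.2323] z 0.106 ang 103.1 len 0.097 wid 0.013
top walls 446 mid [ 0.5627 -0.2198] z 0.027 ang -163.0 len 0.216 wid 0.161
top handle 66 mid [0.5901 0.0651] z 0.19 ang 78.2 len 0.094 wid 0.032
top lid 1377 mid [0.6453 0.0533] z 0.142 ang 175.9 len 0.152 wid 0.135
top marker 80 mid [0.6475 0.1248] z 0.193 ang -175.4 len 0.162 wid 0.068
marker z lo/hi [0.662 0.098 0.136] [0.603 0.137 0.242] 80
top lane 202 mid [0.5538 0.0531] z 0.069 ang 97.4 len 0.096 wid 0.063
top orange 3 mid [0.5691 0.0487] z 0.145 ang 105.2 len 0.006 wid 0.001
side bar 110 mid [ 0.5182 -0.2315] z 0.105 ang 103.7 len 0.102 wid 0.013
side walls 778 mid [ 0.5436 -0.2259] z 0.032 ang 115.1 len 0.12 wid 0.149
side handle 104 mid [0.5903 0.0589] z 0.191 ang 84.7 len 0.083 wid 0.013
side lid 1642 mid [0.6511 0.0659] z 0.143 ang 166.0 len 0.159 wid 0.147
side marker 298 mid [0.6601 0.131 ] z 0.191 ang 178.8 len 0.138 wid 0.042
marker z lo/hi [0.694 0.113 0.127] [0.608 0.137 0.244] 298
side lane 404 mid [0.5647 0.0769] z 0.075 ang 54.6 len 0.097 wid 0.056
side orange 71 mid [0.5756 0.0596] z 0.147 ang 82.5 len 0.092 wid 0.014
```

```bash
python3 - <<'E'
from m import *
f=lambda x,y:(150+x/2.4,100+y/2.4)
for n,a,b,z in(("bodyR",(299,122),(291,240),.137),("lidL",(217,116),(206,222),.14),("laneL",(231,232),(228,264),.075),("laneR",(267,235),(263,268),.075),("handle",(218,205),(280,210),.19)):
    A,B=ray_z("top",f(*a),z),ray_z("top",f(*b),z);d=A-B;print(n,A.round(3),B.round(3),np.degrees(np.arctan2(d[1],d[0])).round(1))
im=cv2.imread("pics/top0.png");C=cloud("top",np.load("top0.npy"));x,y,z=C[...,0],C[...,1],C[...,2]
B=(x>.48)&(x<.8)&(y>-.05)&(y<.13)
for lo,hi in((.125,.16),(.05,.085)):
    P=C[B&(z>lo)&(z<hi)][:,:2].astype(np.float32);
    if lo<.1:P=P[P[:,0]<.56]
    print(cv2.minAreaRect(P*1000))
C=cloud("side",np.load("side0.npy"));x,y,z=C[...,0],C[...,1],C[...,2];im=cv2.imread("pics/side0.png").astype(int)
B=(x>.48)&(x<.8)&(y>-.05)&(y<.22)
w=C[B&(z>.02)&(z<.12)&(y>.08)];line(w,"side wall")
r=C[B&(y>.105)&(z>.1)&(im[...,2]>100)&(im[...,1]<60)&(im[...,0]<70)]
v=np.linalg.svd(r-r.mean(0),full_matrices=False)[2][0];v*=-np.sign(v[0]);print("marker dir",v,"elev",np.arcsin(v[2]),"yaw",np.degrees(np.arctan2(-v[1],-v[0])),r[r[:,0].argmax()],r[r[:,0].argmin()])
E
```

```text
bodyR [ 0.715 -0.011  0.137] [ 0.551 -0.001  0.137] -3.4
lidL [0.722 0.102 0.14 ] [0.574 0.114 0.14 ] -4.9
laneL [0.572 0.084 0.075] [0.527 0.087 0.075] -4.5
laneR [0.568 0.033 0.075] [0.521 0.038 0.075] -6.3
handle [0.588 0.095 0.19 ] [0.582 0.014 0.19 ] 85.7
((646.3836669921875, 63.78977966308594), (139.17068481445312, 156.22531127929688), 84.70906066894531)
((542.7623901367188, 61.450233459472656), (45.89647674560547, 36.904457092285156), 84.55701446533203)
side wall 1592 mid [0.633  0.1034] z 0.072 ang -178.2 len 0.192 wid 0.032
marker dir [-0.76771675  0.07759384  0.63607404] elev 0.6893996408571728 yaw -5.771338316279253 [0.73119792 0.1278223  0.13722119] [0.60065854 0.14032743 0.23576491]
```

```bash
python3 -m jog '[[1,[0,0,0],-10],[1,[0,0,0],-10],[1,[0,0,0],-10],[1,[0,0,0],-10],[1,[0,0,0],-10],[1,[0,0,0],-10],[1,[0,0,0],-10],[1,[0,0,0],-10],[1,[0,0,0],-9.7],[1,[0,0,0],0]]' 30
cat > to.py <<'E'
import sys;from h import *
s=sensors.state();R=cv2.Rodrigues(np.array(s["tool_rot"]))[0];t=np.array([float(a) for a in sys.argv[1:4]])
print("t",round(s["time_s"],2),"tcp",s["tcp_pos"].round(4),"cm",(100*R.T@(t-s["tcp_pos"])).round(2),"tool y yaw",np.degrees(np.arctan2(R[1,1],R[0,1])).round(2),"z",R[:,2].round(3),"q",np.round(s["q"],2),"open",s["opening"],"F",np.round(s["contact_force"],1),"grip",s["grip_force"])
E
python3 to.py .515 -.232 .2
```

```text
time_s: 1.95
tcp_pos: [0.1247, -0.51, 0.2313]
tool_rot: [1.948, 2.465, -0.0]
contact_force: [-0.2, -0.3, 0.1]
opening: 0.0856
grip_force: 0.0
t 1.95 tcp [ 0.1247 -0.51    0.2313] cm [18.02 44.4   3.13] tool y yaw 13.38 z [ 0. -0. -1.] q [-1.47  0.29 -0.15  1.13  0.   -0.13] open 0.08559301850332297 F [-0.2 -0.3  0.1] grip 0.0
```

```bash
python3 -m jog '[[1,[1.8,4.4,0.3],0],[1,[1.8,4.4,0.3],0],[1,[1.8,4.4,0.3],0],[1,[1.8,4.4,0.3],0],[1,[1.8,4.4,0.3],0],[1,[1.8,4.4,0.3],0],[1,[1.8,4.4,0.3],0],[1,[1.8,4.4,0.3],0],[1,[1.8,4.4,0.3],0],[1,[1.8,4.4,0.3],0]]'
python3 -m jog '[[1,[0,0.4,0.1],0],[1,[0,0,0],0]]'; python3 to.py .515 -.232 .081
python3 - <<'E'
from m import *
for c in("side","top"):
    im,d=snapshot(c);C=cloud(c,d);x,y,z=C[...,0],C[...,1],C[...,2]
    box=(x>.45)&(x<.68)&(y>-.32)&(y<-.13)&(im.min(-1)>110)
    line(C[box&(z>.085)&(z<.125)],"bar")
    cv2.imwrite(f"pics/{c}1.png",im)
b=cv2.imread("pics/side1.png");cv2.imwrite("pics/sidec1.png",cv2.resize(b[60:240,200:400],None,fx=3,fy=3))
E
```

```text
time_s: 3.2
tcp_pos: [0.5121, -0.2316, 0.2013]
tool_rot: [1.952, 2.461, -0.0]
contact_force: [0.3, -1.6, 0.5]
opening: 0.0852
grip_force: 0.0
time_s: 3.45
tcp_pos: [0.5145, -0.2317, 0.2001]
tool_rot: [-1.948, -2.464, 0.001]
contact_force: [0.5, -0.2, -0.8]
opening: 0.0853
grip_force: 0.0
t 3.45 tcp [ 0.5145 -0.2317  0.2001] cm [-0.04  0.05 11.91] tool y yaw 13.34 z [-0.001 -0.    -1.   ] q [-0.55  0.38 -0.1   1.09 -0.    0.79] open 0.08525322563566276 F [ 0.5 -0.2 -0.8] grip 0.0
bar 71 mid [ 0.5167 -0.2306] z 0.109 ang 103.1 len 0.099 wid 0.012m.py:7: RuntimeWarning: Mean of empty slice.
  c=P.mean(0);w,V=np.linalg.eigh(np.cov(P[:,:2].T));a=V[:,1];t=(P[:,:2]-c[:2])@a
  ret = um.true_divide(
  avg = a.mean(axis, **keepdims_kw)
m.py:7: RuntimeWarning: Degrees of freedom <= 0 for slice
  c=P.mean(0);w,V=np.linalg.eigh(np.cov(P[:,:2].T));a=V[:,1];t=(P[:,:2]-c[:2])@a
  c *= np.true_divide(1, fact)
  c *= np.true_divide(1, fact)
Traceback (most recent call last):
  File "m.py", line 8, in line
    lo,hi=np.percentile(t,[1,99]);mid=c[:2]+a*(lo+hi)/2
          ~~~~~~~~~~~~~^^^^^^^^^^
IndexError: index -1 is out of bounds for axis 0 with size 0
```

```bash
python3 -m jog '[[1,[0,0.1,3],0],[1,[0,0,3],0],[1,[0,0,3],0],[1,[0,0,2],0],[1,[0,0,0.9],0],[0,[0,0,0],0],[0,[0,0,0],0],[0,[0,0,0],0],[0,[0,0,0],0],[0,[0,0,0],0]]' 40
python3 -m jog '[[0,[0,0,0],0],[0,[0,0,0],0]]'; python3 to.py .515 -.232 .2
```

```text
time_s: 4.8
tcp_pos: [0.516, -0.2316, 0.0818]
tool_rot: [1.946, 2.466, 0.0]
contact_force: [-0.2, 0.4, 4.7]
opening: 0.0094
grip_force: 40.0
time_s: 5.05
tcp_pos: [0.516, -0.2316, 0.0818]
tool_rot: [1.946, 2.466, 0.0]
contact_force: [-0.4, 1.0, 5.3]
opening: 0.0093
grip_force: 40.2
t 5.05 tcp [ 0.516  -0.2316  0.0818] cm [ -0.02  -0.1  -11.82] tool y yaw 13.45 z [ 0.001 -0.    -1.   ] q [-0.55  0.49 -0.27  0.81  0.    0.78] open 0.009268580284522166 F [-0.4  1.   5.3] grip 40.15959620475769
```

```bash
python3 -m jog '[[0,[0,0,-1.5],0],[0,[0,0,-1.8],0],[0,[0,0,0],9.2],[0,[0,0,0],9.2],[0,[0,0,0],0],[0,[0,0,0],0]]'; python3 to.py .42 .072 .115
```

```text
time_s: 5.8
tcp_pos: [0.5157, -0.2315, 0.1145]
tool_rot: [-2.312, -2.127, -0.0]
contact_force: [-0.9, -0.4, -1.6]
opening: 0.0098
grip_force: 39.2
t 5.8 tcp [ 0.5157 -0.2315  0.1145] cm [ 29.45 -12.05  -0.05] tool y yaw -4.76 z [ 0.  0. -1.] q [-0.55  0.46 -0.23  0.89  0.    1.1 ] open 0.009805554024453185 F [-0.9 -0.4 -1.6] grip 39.216753244400024
```

```bash
python3 -m jog '[[0,[1,-0.4,0],0],[0,[2.5,-1,0],0],[0,[3.5,-1.5,0],0],[0,[4,-1.7,0],0],[0,[4,-1.7,0],0],[0,[4,-1.7,0],0],[0,[4,-1.7,0],0],[0,[3.5,-1.4,0],0],[0,[2,-0.7,0],0],[0,[0.9,-0.2,0],0]]';  python3 -m jog '[[0,[0,0,0],0.2],[0,[0,0,0],0]]'; python3 to.py .437 .0705 .083
python3 - <<'E'
from m import *
for c in("top","side"):
    im,d=snapshot(c);cv2.imwrite(f"pics/{c}2.png",im)
    print(c,[(np.round(r["centre"],1),r["confidence"],pt(c,r["centre"],d).round(3)) for r in mark_of(c,"spout")[:1]+mark_of(c,"dish_grip")[:2]])
a=cv2.imread("pics/top2.png")[120:270,180:330];b=cv2.imread("pics/side2.png")[120:270,220:370]
cv2.imwrite("pics/c2.png",cv2.resize(np.hstack([a,b]),None,fx=2.6,fy=2.6,interpolation=cv2.INTER_CUBIC))
E
```

```text
time_s: 7.05
tcp_pos: [0.4207, 0.073, 0.1144]
tool_rot: [-2.312, -2.126, 0.0]
contact_force: [-0.0, -0.3, -0.3]
opening: 0.009
grip_force: 54.2
time_s: 7.3
tcp_pos: [0.4218, 0.0712, 0.1143]
tool_rot: [2.319, 2.119, -0.0]
contact_force: [-0.7, -0.0, -2.0]
opening: 0.0093
grip_force: 54.2
t 7.3 tcp [0.4218 0.0712 0.1143] cm [0.06 1.52 3.13] tool y yaw -5.18 z [ 0. -0. -1.] q [-0.    0.22 -0.59  0.76 -0.    1.66] open 0.00931650768218923 F [-0.7 -0.  -2. ] grip 54.22809720039368
top [(array([253. , 209.4]), 0.7, array([0.451, 0.041, 0.597])), (array([388.8, 240.9]), 0.71, array([ 0.431, -0.403,  0.023])), (array([250.3, 241.3]), 0.69, array([0.371, 0.045, 0.649]))]
side [(array([325.7, 220.6]), 0.96, array([0.42 , 0.069, 0.143]))]
```

View pics/c2.png

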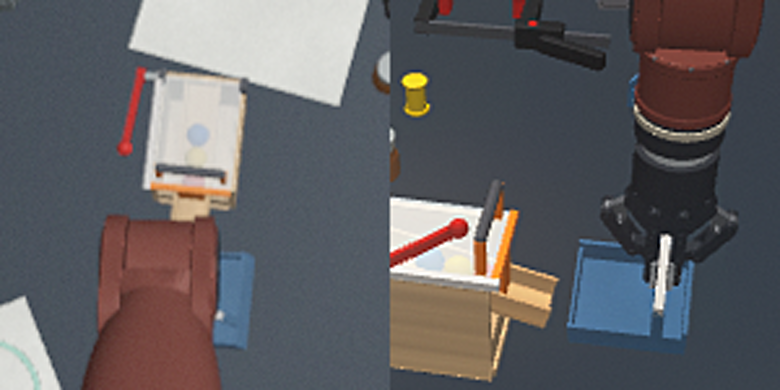

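The dish hangs level, with its front wall (crop 575,300) facing the lane end (crop 550,300). Next: lower it, let go and retract.

```bash
python3 -m jog '[[0,[0,0.8,0.5],0],[0,[0,0.7,1],0],[0,[0,0,1],0],[0,[0,0,0.5],0],[0,[0,0,0.2],0],[0,[0,0,0],0]]'; python3 to.py .437 .0705 .0818
```

```text
time_s: 8.35
tcp_pos: [0.4396, 0.0697, 0.0866]
tool_rot: [2.315, 2.115, 0.006]
contact_force: [-16.1, -4.8, 73.0]
opening: 0.0092
grip_force: 73.2
t 8.35 tcp [0.4396 0.0697 0.0866] cm [ 0.05 -0.27  0.48] tool y yaw -5.18 z [ 0.007 -0.002 -1.   ] q [-0.01  0.28 -0.59  0.69 -0.    1.66] open 0.00915481256342366 F [-16.1  -4.8  73. ] grip 73.21503639221191
```

```bash
python3 -m jog '[[0,[0,0,-0.5],0],[0,[0,0,0],0]]'; python3 - <<'E'
from m import *
im,d=snapshot("side");b=im[150:270,240:380]
cv2.imwrite("pics/c3.png",cv2.resize(b,None,fx=5,fy=5,interpolation=cv2.INTER_CUBIC))
C=cloud("side",d);x,y,z=C[...,0],C[...,1],C[...,2]
blue=(im[...,0]>im[...,2]*1.6)&(im[...,0]>90)&(x>.35)&(x<.6)&(y>0)&(y<.14)&(z<.08)
P=C[blue];print(P.min(0),P.max(0),len(P))
f=P[(z[blue]<.06)];A=np.c_[f[:,:2],np.ones(len(f))]
E
```

```text
time_s: 8.6
tcp_pos: [0.4365, 0.0704, 0.0871]
tool_rot: [2.319, 2.119, 0.0]
contact_force: [-1.5, -0.5, 11.0]
opening: 0.009
grip_force: 63.8
[4.00479344e-01 3.98259276e-05 2.45241671e-04] [0.52758099 0.10357427 0.07827969] 989
```

View pics/c3.png

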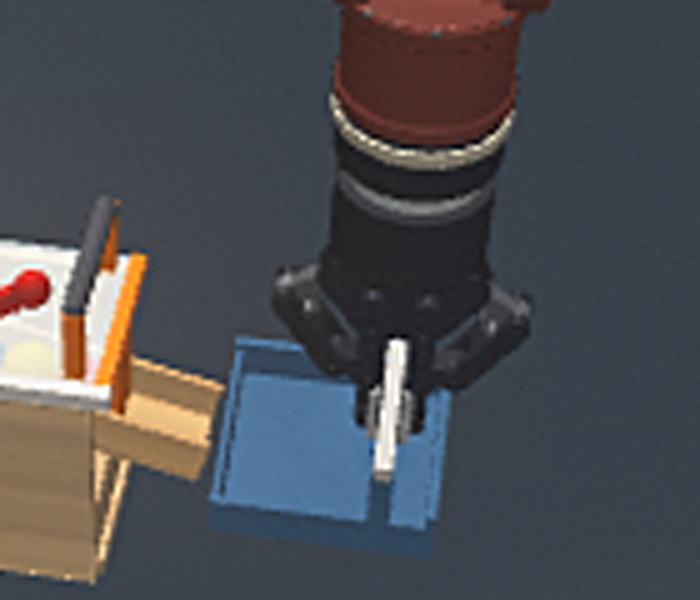

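The dish stands on the table in front of the mouth, its front wall just short of the lane end. It had slipped about 5 mm in the grip. Letting go.

```bash
python3 -m jog '[[0,[0,0,-0.1],0],[0.5,[0,0,0],0],[0.7,[0,0,0],0],[0.7,[0,0,0],0],[0.7,[0,0,-2],0],[0.7,[0,0,-4],0],[0.7,[0,0,-5],0],[0.7,[0,0,-5],0],[0.7,[0,0,0],0]]' 40; python3 to.py .588 .058 .25
python3 - <<'E'
from m import *
im,d=snapshot("side")
C=cloud("side",d);x,y,z=C[...,0],C[...,1],C[...,2]
B=(x>.35)&(x<.8)&(y>-.05)&(y<.22)
line(C[B&(z>.085)&(z<.125)&(x<.48)&(im.min(-1)>100)],"bar")
blue=(im[...,0]>im[...,2]*1.6)&(im[...,0]>60)&B&(y<.14)&(z<.03)&(y>.02)&(y<.1)&(x>.42)&(x<.5)
P=C[blue];c,_,_,_=np.linalg.lstsq(np.c_[P[:,:2]-[.467,.068],np.ones(len(P))],P[:,2],rcond=None);print("floor plane",c,len(P))
line(C[B&(z>.165)&(z<.21)&(im.max(-1)<110)&(x>.55)],"handle")
E
```

```text
time_s: 9.78
tcp_pos: [0.4386, 0.0705, 0.2517]
tool_rot: [2.316, 2.116, 0.008]
contact_force: [-0.3, 0.4, -0.9]
opening: 0.0598
grip_force: 0.0
t 9.78 tcp [0.4386 0.0705 0.2517] cm [ 0.1  14.99  0.27] tool y yaw -5.16 z [ 0.007 -0.    -1.   ] q [-0.01  0.12 -0.32  1.13  0.    1.66] open 0.05980858771219021 F [-0.3  0.4 -0.9] grip 0.0
bar 111 mid [0.4313 0.0309] z 0.108 ang 84.3 len 0.099 wid 0.012
floor plane [0.00756629 0.18826473 0.01378485] 339
handle 106 mid [0.5903 0.0591] z 0.191 ang 84.8 len 0.084 wid 0.013
```

```bash
python3 - <<'E'
from m import *
im,d=snapshot("side");b=im[150:270,240:380]
print([(np.round(r["centre"],1),round(r["confidence"],2),pt("side",r["centre"],d).round(3)) for q in("dish","dish_grip") for r in mark_of("side",q)[:2]])
cv2.imwrite("pics/c4.png",cv2.resize(b,None,fx=5,fy=5,interpolation=cv2.INTER_CUBIC))
E
```

```text
[(array([307. , 245.2]), 0.76, array([0.46 , 0.031, 0.006])), (array([326.1, 158.4]), 0.54, array([0.436, 0.082, 0.344])), (array([322.2, 219.9]), 0.67, array([ 0.422, -0.014,  0.063])), (array([216. , 186.1]), 0.32, array([ 0.753, -0.183,  0.022]))]
```

View pics/c4.png

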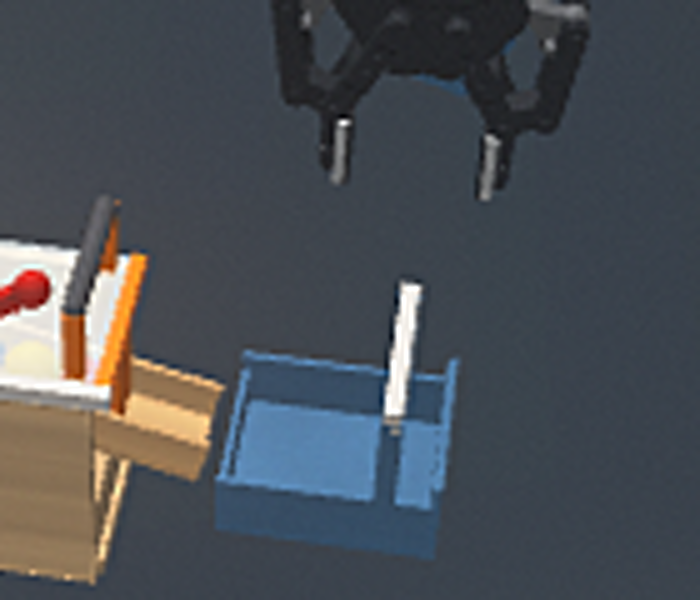

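Now the dish has settled flat, but its centre is at y≈0.031, where the lane's midline is y≈0.067. It must have swung in the grip while carried and dropped flat on release. I'll regrip it and slide it slowly.

```bash
python3 -m jog '[[0.7,[-2,-0.2,0],0],[0.7,[-1.9,-0.2,0],0],[0.7,[0,0,5],0],[0.7,[0,0,5],0],[0.7,[0,0,5],0],[0.7,[0,0,1.7],0],[0.7,[0,0,0],0]]' 60; python3 to.py .4313 .031 .082
python3 -m jog '[[0.3,[0,0,0],0],[0,[0,0,0],0],[0,[0,0,0],0],[0,[0,0,0],0],[0,[0,0,0],0]]' 60; python3 to.py .4365 .0705 .082
python3 - <<'E'
from m import *
im,d=snapshot("side")
C=cloud("side",d);x,y,z=C[...,0],C[...,1],C[...,2]
P=C[(z>.085)&(z<.125)&(x<.48)&(x>.38)&(y>-.05)&(y<.15)&(im.min(-1)>100)];line(P,"bar");s=P[P[:,1].argsort()];print(s[:6].mean(0),s[-6:].mean(0))
E
```

```text
time_s: 10.85
tcp_pos: [0.4269, 0.0321, 0.0794]
tool_rot: [-2.317, -2.117, 0.005]
contact_force: [-0.5, -0.1, 0.6]
opening: 0.0598
grip_force: 0.0
t 10.85 tcp [0.4269 0.0321 0.0794] cm [-0.07  0.45 -0.26] tool y yaw -5.17 z [-0.005  0.    -1.   ] q [-0.1   0.27 -0.63  0.67  0.    1.56] open 0.059754813053423 F [-0.5 -0.1  0.6] grip 0.0
time_s: 11.48
tcp_pos: [0.4299, 0.0319, 0.0819]
tool_rot: [2.318, 2.118, 0.002]
contact_force: [1.2, 0.1, 5.1]
opening: 0.009
grip_force: 62.8
t 11.47 tcp [0.4299 0.0319 0.0819] cm [ 3.9   0.31 -0.01] tool y yaw -5.16 z [ 0.002 -0.    -1.   ] q [-0.1   0.27 -0.63  0.67  0.    1.56] open 0.009016452316455726 F [1.2 0.1 5.1] grip 62.82103657722473
bar 137 mid [0.4305 0.0358] z 0.108 ang 84.3 len 0.089 wid 0.019
[ 0.42683628 -0.00764033  0.10946107] [0.43457154 0.07982578 0.10635342]
```

```bash
python3 -m jog '[[0,[0.2,0,0],0],[0,[0.4,0,0],0],[0,[0.6,0,0],0],[0,[0.6,0.1,0],0],[0,[0.6,0.1,0],0],[0,[0.6,0,0],0],[0,[0.5,0,0],0],[0,[0.3,0,0],0],[0,[0.1,0,0],0],[0,[0,0,0],0]]' 60; python3 -m jog '[[0.3,[0,0,0],0],[0.7,[0,0,0],0],[0.7,[0,0,0],0],[0.7,[0,0,-2],0],[0.7,[0,0,-4],0],[0.7,[0,0,-5],0],[0.7,[0,0,-5],0],[0.7,[0,0,-1],0],[0.7,[0,0,0],0]]'; python3 to.py .588 .058 .25
python3 - <<'E'
from m import *
im,d=snapshot("side")
C=cloud("side",d);x,y,z=C[...,0],C[...,1],C[...,2]
P=C[(z>.085)&(z<.125)&(x<.48)&(x>.38)&(y>-.05)&(y<.15)&(im.min(-1)>100)];line(P,"bar");s=P[P[:,1].argsort()];print(s[:6].mean(0),s[-6:].mean(0))
line(C[(z>.165)&(z<.21)&(im.max(-1)<110)&(x>.55)&(x<.65)&(y>0)&(y<.12)],"handle")
cv2.imwrite("pics/c5.png",cv2.resize(im[150:270,240:380],None,fx=5,fy=5,interpolation=cv2.INTER_CUBIC))
E
```

```text
time_s: 12.78
tcp_pos: [0.4358, 0.0702, 0.082]
tool_rot: [2.317, 2.117, 0.001]
contact_force: [2.4, -2.9, 7.6]
opening: 0.009
grip_force: 63.0
time_s: 13.9
tcp_pos: [0.4346, 0.0707, 0.2513]
tool_rot: [2.319, 2.119, 0.001]
contact_force: [0.3, 0.4, -1.1]
opening: 0.0598
grip_force: 0.0
t 13.9 tcp [0.4346 0.0707 0.2513] cm [ 0.12 15.39  0.13] tool y yaw -5.16 z [ 0.001  0.    -1.   ] q [-0.01  0.12 -0.32  1.13  0.    1.66] open 0.0598191548773315 F [ 0.3  0.4 -1.1] grip 0.0
bar 126 mid [0.4369 0.0692] z 0.108 ang 84.4 len 0.099 wid 0.012
[0.43242807 0.02057525 0.10637002] [0.44180062 0.11821938 0.10402375]
handle 105 mid [0.5903 0.06  ] z 0.191 ang 84.8 len 0.083 wid 0.013
```

View pics/c5.png

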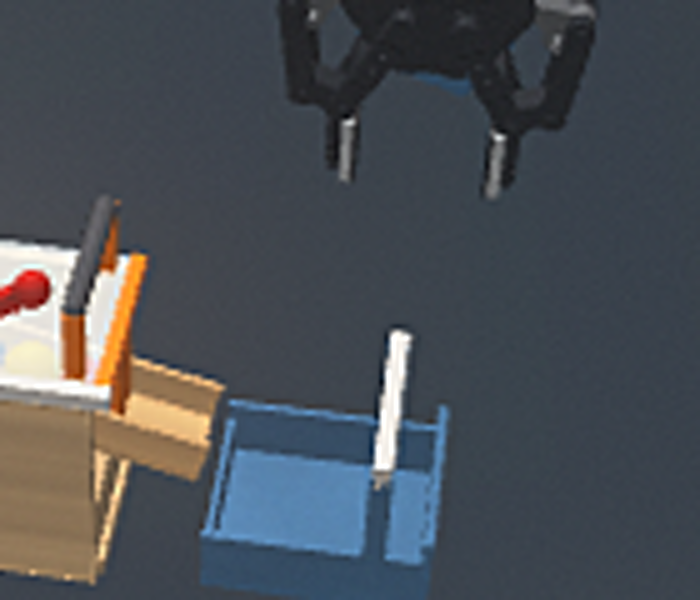

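Dish placed well: bar at (0.437, 0.069), level and aligned with the lane. Next, the lid handle.

```bash
python3 -m jog '[[0.7,[0,2,0],0],[0.7,[0,4,0],0],[0.7,[0,4,0],0],[0.7,[0,4,0],0],[0.7,[0.1,1.5,0],0],[0.7,[0,0,0],0],[0.7,[0,0,0],0]]'; python3 to.py .5895 .0585 .167
```

```text
time_s: 14.82
tcp_pos: [0.5877, 0.0578, 0.2502]
tool_rot: [-2.318, -2.118, 0.003]
contact_force: [0.6, -0.0, -0.7]
opening: 0.0601
grip_force: 0.0
t 14.82 tcp [0.5877 0.0578 0.2502] cm [0.09 0.19 8.32] tool y yaw -5.16 z [-0.002  0.    -1.   ] q [-0.03  0.41  0.07  1.23  0.    1.63] open 0.06007629572856289 F [ 0.6 -0.  -0.7] grip 0.0
```

```bash
python3 -m jog '[[0.7,[0,0.2,2],0],[0.7,[0,0,3],0],[0.7,[0,0,2],0],[0.7,[0,0,1.3],0],[0.7,[0,0,0],0],[0,[0,0,0],0],[0,[0,0,0],0],[0,[0,0,0],0],[0,[0,0,0],0],[0,[0,0,0],0]]' 50; python3 to.py .5895 .0585 .167
```

```text
time_s: 16.08
tcp_pos: [0.5908, 0.0576, 0.1688]
tool_rot: [2.319, 2.119, 0.0]
contact_force: [-3.8, 1.1, 6.3]
opening: 0.0102
grip_force: 48.8
t 16.07 tcp [0.5908 0.0576 0.1688] cm [ 0.08 -0.14  0.18] tool y yaw -5.16 z [ 0.  0. -1.] q [-0.03  0.46 -0.07  1.04  0.    1.63] open 0.010202298157740751 F [-3.8  1.1  6.3] grip 48.82132887840271
```

```bash
python3 -m jog '[[0,[0,0.3,-0.74],0],[0,[0,0.36,-0.73],0],[0,[0,0.4,-0.7],0],[0,[0,0.44,-0.67],0],[0,[0,0.48,-0.64],0],[0,[0,0.51,-0.62],0],[0,[0,0.55,-0.58],0],[0,[0,0.59,-0.55],0],[0,[0,0,0],0]]' 60; python3 -m jog '[[0,[0,0.62,-0.51],0],[0,[0,0.64,-0.48],0],[0,[0,0.5,-0.32],0],[0,[0,0.52,-0.32],0],[0,[0,0,0],0],[0,[0,0,0],0],[0,[0,0,0],0],[0,[0,0,0],0]]'
python3 to.py .5895 .0585 .167
cat > chk.py <<'E'
from m import *
im,d=snapshot("side");C=cloud("side",d);x,y,z=C[...,0],C[...,1],C[...,2]
cv2.imwrite("pics/c6.png",cv2.resize(im[130:280,190:370],None,fx=4,fy=4,interpolation=cv2.INTER_CUBIC))
o=np.array([.5915,.0575]);u=np.array([.996,-.0875]);s=(C[...,:2]-o)@u-.045;t=(C[...,:2]-o)@np.array([.0875,.996])
B=(np.abs(t)<.1)&(s>-.12)&(s<.12)&(z>.14)
def ang(m,n):
    P=np.c_[s[m],z[m]];v=np.linalg.svd(P-P.mean(0),full_matrices=False)[2][0];print(n,len(P),"ang",np.arctan(-v[1]/v[0]).round(3))
im=im.astype(int)
ang(B&(t>.065)&(im[...,2]>100)&(im[...,1]<60)&(im[...,0]<70),"marker")
ang(B&(t>.04)&(t<.064)&(im.min(-1)>130),"lid white edge")
for q in("bead0_center","bead1_center","bead2_center"):
    print(q,[(np.round(r["centre"],1),round(r["confidence"],2),pt("side",r["centre"],d).round(3)) for r in mark_of("side",q)[:2]])
E
python3 chk.py
```

```text
time_s: 17.2
tcp_pos: [0.6244, 0.0543, 0.2214]
tool_rot: [-2.316, -2.117, 0.006]
contact_force: [-18.3, 1.6, 7.5]
opening: 0.0095
grip_force: 59.1
time_s: 18.2
tcp_pos: [0.6465, 0.0521, 0.2391]
tool_rot: [-2.317, -2.117, 0.006]
contact_force: [-22.1, -0.6, 19.3]
opening: 0.0096
grip_force: 59.2
t 18.2 tcp [0.6465 0.0521 0.2391] cm [ 0.13 -5.71  7.24] tool y yaw -5.15 z [-0.005 -0.    -1.   ] q [-0.03  0.54  0.24  1.28 -0.    1.63] open 0.00959775667534763 F [-22.1  -0.6  19.3] grip 59.243125319480896
marker 279 ang 0.671
lid white edge 237 ang 0.743
bead0_center [(array([322.3, 255. ]), 0.53, array([0.419, 0.083, 0.028]))]
bead1_center [(array([302.1, 248.1]), 0.55, array([0.474, 0.069, 0.035]))]
bead2_center [(array([289.2, 250.6]), 0.62, array([0.508, 0.076, 0.03 ]))]
```

View pics/c6.png

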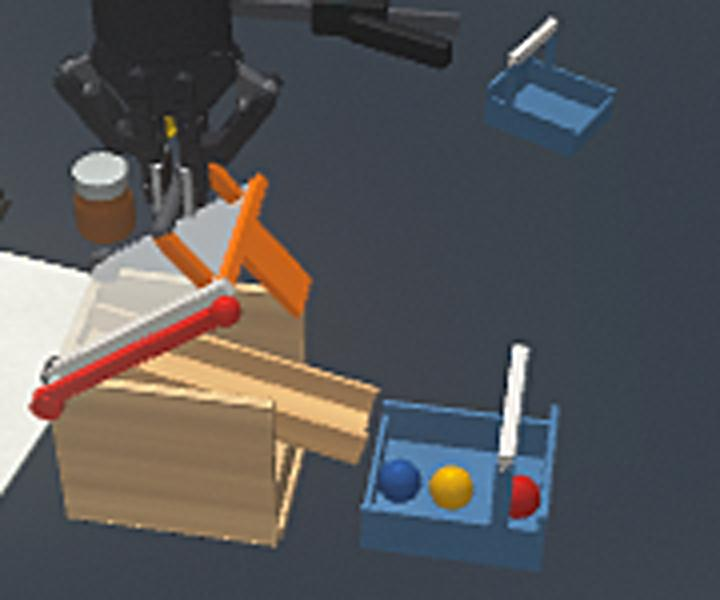

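All three beads are in the dish: blue (400,480), yellow (450,487), red (522,497) in the crop. The white bar, (48,370) to (225,290), lies nearly parallel to the red arm, (45,403) to (228,310). To compare the angles properly, I'll work from the image directions.

```bash
cat > ang.py <<'E'
from m import *
from scipy.optimize import brentq
im,d=snapshot("side");C=cloud("side",d);x,y,z=C[...,0],C[...,1],C[...,2];im=im.astype(int)
o=np.array([.5915,.0575]);u=np.array([.996,-.0875]);s=(C[...,:2]-o)@u-.045;t=(C[...,:2]-o)@np.array([.0875,.996])
m=camera_model("side");R=rot(m);K=np.array(m["mtx"])
def proj(p):
    q=K@(R.T@(p-np.array(m["xyz"])));return q[:2]/q[2]
B=(s>-.12)&(s<.12)&(z>.13)
for n,M in(("marker",B&(t>.06)&(t<.1)&(im[...,2]>100)&(im[...,1]<60)&(im[...,0]<70)),("lid",B&(t>.035)&(t<.07)&(im.min(-1)>150))):
    lab,L,st,_=cv2.connectedComponentsWithStats(M.astype(np.uint8),connectivity=8);k=1+st[1:,4].argmax();M=L==k
    v,uu=np.nonzero(M);f=cv2.fitLine(np.c_[uu,v].astype(np.float32),cv2.DIST_HUBER,0,.01,.01).ravel();a=np.arctan(f[1]/f[0])
    P=C[M];c=np.median(P,0)
    def g(th):
        e=np.r_[-u*np.cos(th),np.sin(th)];D=proj(c+.05*e)-proj(c-.05*e);return np.arctan(D[1]/D[0])-a
    Q=np.c_[s[M],z[M]];w=cv2.fitLine(Q.astype(np.float32),cv2.DIST_HUBER,0,1e-4,1e-4).ravel()
    print(n,len(P),"image angle->theta",round(brentq(g,.2,1.1),3),"depth theta",np.arctan(-w[1]/w[0]).round(3),"t",np.median(t[M]).round(3),st[k])
E
python3 ang.py
```

```text
marker 298 image angle->theta 0.675 depth theta 0.686 t 0.081 [198 204  52  31 298]
lid 159 image angle->theta 0.64 depth theta 0.659 t 0.052 [201 200  48  23 159]
```

```bash
python3 -m jog '[[0,[0,0.1,-0.23],0],[0,[0,0,0],0],[0,[0,0,0],0],[0,[0,0,0],0]]' 60; python3 to.py .5908 .0576 .1688; python3 ang.py; python3 chk.py
```

```text
time_s: 18.95
tcp_pos: [0.648, 0.052, 0.2402]
tool_rot: [-2.317, -2.117, 0.006]
contact_force: [-17.6, 0.1, 8.8]
opening: 0.0098
grip_force: 59.4
t 18.95 tcp [0.648  0.052  0.2402] cm [ 0.05 -5.71  7.17] tool y yaw -5.16 z [-0.005 -0.    -1.   ] q [-0.03  0.54  0.25  1.29 -0.    1.63] open 0.00976221740058455 F [-17.6   0.1   8.8] grip 59.371628165245056
marker 296 image angle->theta 0.675 depth theta 0.69 t 0.081 [198 204  52  31 296]
lid 149 image angle->theta 0.654 depth theta 0.676 t 0.051 [201 199  47  23 149]
marker 279 ang 0.671
lid white edge 246 ang 0.671
bead0_center [(array([321.1, 253.5]), 0.48, array([0.423, 0.081, 0.031])), (array([265.4, 146. ]), 0.31, array([ 0.62 , -0.442,  0.003]))]
bead1_center [(array([320.7, 227.5]), 0.48, array([0.429, 0.057, 0.105])), (array([301.9, 251.5]), 0.45, array([0.474, 0.078, 0.032]))]
bead2_center [(array([289.4, 249.5]), 0.6, array([0.507, 0.074, 0.032]))]
```

```bash
python3 -c "
from station import job;print(job.hand_in())"
```

```text
the job is handed in; nothing more can be done
None
```

I handed the job in at about 19 s, with the three beads in the dish under the mouth and the gripper still holding the lid about 0.02 rad from the red marker arm by camera. The dish swung in the grip on the first carry and landed about 4 cm off the lane, so I regripped it and slid it into line. The hand-in reported no verdict.

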